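# Find the sound stage clamp with a feeler blade

## Robot

A 6-joint arm with a two-finger parallel gripper is mounted at the origin on the work surface. World frame = base frame: x ahead of the robot, y to its left, z up, the work surface at z = 0. Lengths are in mm, angles in rad, forces in N, time in s.
With the tool pointing down it reaches from about 275 to 975 mm from the base axis. Payload 8.4 kg.
Tool frame: the origin (TCP) lies midway between the tips of the shut fingers; the grasp point (between the pads) lies arm.tcp_to_grasp behind it (arm.tcp_to_grasp is the distance from the TCP to the grasp point, in mm); z points along the fingers, y is the line along which they close (so a half turn about z gives the same grasp; the last joint's range is limited). The gripper opens to 92 mm and grips with 3 to 60 N. Pads are 20 mm wide; open, the fingers measure 128 mm over their backs; the gripper's body (75 mm by 189 mm) begins 69 mm behind the grasp point.
Start: joints at [1.347, 0.353, 1.633, -0, 1.155, -0.002], TCP at [137.489, 609.692, 214.583] pointing down, gripper open.
Joint ranges: [-2.63, 2.63], [-0.92, 2.1], [0.06, 2.66], [-1.3, 4.44], [0, 2.69], [-3.02, 3.02]. Speed limits (rad/s): [2.22, 2.22, 2.79, 3.14, 3.14, 3.14].

## Interface

Orientations are given as a 3x3 rotation matrix whose columns are the frame's x, y, z axes.
In Python, from plant import arm gives the robot as it stands.
- The arm moves only by the tool drive_tool, never from a script. Its argument "rows" is a list of rows, each an object with "dp": the shift along the tool's x, y, z scaled (see below), a list of three; "rotation": the turn, a rotation vector about the tool's x, y, z scaled (see below), a list of three; "gripper": the closure, from 0 (fully open) to 1 (shut). In form: [{"dp": [tx, ty, tz], "rotation": [wx, wy, wz], "gripper": gripper}, ...]. A call has 1 to 12 rows; each row is the pose to reach, as a shift and turn from the pose commanded when the call began, along the tool's axes at that moment; what a row does not reach only later rows make up. The controller multiplies each number of a shift by 1 m and each number of a turn by 90 degrees. A row lasts 1/12 s, in which the tool goes at most 41.7 mm and 7.16 degrees, less where a joint would pass 70% of its speed; a pose out of reach is approached as far as the arm can. A call with a number of a shift or a turn outside -1 to 1 is refused whole. A call with a gripper value outside its range is refused whole. The fingers move at their own pace and stop on an object; "newtons" is the grip in N (left out, the last holds). Time passes only in rows, so rows that repeat a pose let the fingers close. It gives the time, the measured TCP pose, the force, the opening and the grip force at its end, in the units of the state.
- arm.sense(): the state, without advancing time (a new reading comes with each control period).
- arm.camera(name): name is "side" or "top"; returns the picture (480x640x3 uint8, blue, green, red); there is no depth.
- arm.camera_info(name): a dict with "K" (3x3 intrinsics, pixels), "k1" (the pictures are not rectified: a ray, as slopes to the right and down, at radius r is drawn at 1 + k1 r^2 times it, then the intrinsics apply), "R" (3x3) and "t" (3): a world point X has camera coordinates R X + t. Camera axes: x right, y down, z forward; pixel columns grow to the right and rows downward; lengths in mm; the calibration is good to about 2 mm. A picture is of the moment at which its call begins. camera_info takes no time and is no camera call.
- arm.close_job(): hands the job in; it is judged then, once.
The state is a dict: "clock": time; "q": joint angles; "joint_vel": joint speeds; "joint_torque": joint torques, N m; "position": TCP position; "orientation": TCP orientation; "wrist_force": force on the tool from outside, world axes, zero at the start; "wrist_torque": the same for the moment, N m; "gripper_width": finger opening in mm; "gripper_force": force on a finger pad.
Only numpy, scipy, OpenCV 4.12 (cv2) and the standard library are available. Lean on these libraries where they do the work, as an engineer would, in place of code of your own. Each camera call takes 0.05 s, during which the arm holds its last target. There are 200 camera calls.

## Task

Of the three look-alike stage clamps, one has a seized jaw, one is worn loose and one is sound. Pick up the orange-handled feeler blade, slide it gently into the gaps, never forcing it, to find the clamp that takes it with a light springy drag, and leave it in that one, pushed fully home with the handle up against the clamp's face, and let go. Leave the other things on the table where they are.

Things in the scene. Friction and masses are not known exactly. Their poses are not given: they have to be found in the camera images.
- blade: Feeler blade standing on edge: orange plastic handle 70 x 24 x 36 mm (x, y, z) with a flat steel tongue 45 mm long out of its +x end, 5 mm thick (y) and 22 mm high (z 16 to 38 mm), its last 12 mm tapered to 2 mm thick; 0.1 kg. Origin: centre of the handle's underside; x towards the tongue, z up. The shoulder (handle's end face) is at x = +35 mm.
- blade_tip (a point): Tip of the tongue, mid-height: 80 mm ahead of the blade's origin and 27 mm above it.
- clamp_a: One of three look-alike grey spring clamps, fixed, 64 x 60 x 52 mm (x, y, z), brass cap on its +y side, white line on top from the middle to the front edge over the gap. Origin: on its underside, 30 mm behind its front face, under the middle of the gap; +x points into the gap, z up. Which one is sound, worn or seized cannot be seen; places are drawn afresh.
- clamp_b: One of three look-alike grey spring clamps, fixed, 64 x 60 x 52 mm (x, y, z), brass cap on its +y side, white line on top from the middle to the front edge over the gap. Origin: on its underside, 30 mm behind its front face, under the middle of the gap; +x points into the gap, z up. Which one is sound, worn or seized cannot be seen; places are drawn afresh.
- clamp_c: One of three look-alike grey spring clamps, fixed, 64 x 60 x 52 mm (x, y, z), brass cap on its +y side, white line on top from the middle to the front edge over the gap. Origin: on its underside, 30 mm behind its front face, under the middle of the gap; +x points into the gap, z up. Which one is sound, worn or seized cannot be seen; places are drawn afresh.
- clamp_a_mouth (a point): Middle of clamp_a's gap in the plane of its front face, 27 mm up: level with the blade tip when the handle stands on the table. Upright gap 8 mm wide (y), z 10 to 44 mm, flared to 18 mm over its first 8 mm; roofed, closed 60 mm in. Its -y side is a fixed face; inside on its +y side is the sprung jaw, its chamfered lead from 14 mm and full face from 22 mm behind the front.
- clamp_b_mouth (a point): Middle of clamp_b's gap in the plane of its front face, 27 mm up: level with the blade tip when the handle stands on the table. Upright gap 8 mm wide (y), z 10 to 44 mm, flared to 18 mm over its first 8 mm; roofed, closed 60 mm in. Its -y side is a fixed face; inside on its +y side is the sprung jaw, its chamfered lead from 14 mm and full face from 22 mm behind the front.
- clamp_c_mouth (a point): Middle of clamp_c's gap in the plane of its front face, 27 mm up: level with the blade tip when the handle stands on the table. Upright gap 8 mm wide (y), z 10 to 44 mm, flared to 18 mm over its first 8 mm; roofed, closed 60 mm in. Its -y side is a fixed face; inside on its +y side is the sprung jaw, its chamfered lead from 14 mm and full face from 22 mm behind the front.
- jaw_a (a joint): Sideways travel (m) of clamp_a's hidden jaw, 0 at rest, growing as a blade pushes it back. Sound clamp: gap 3 mm at rest, spring 2 N/mm with 2 N preload, travel 2 to 3.5 mm with the blade in, drag of 2 to 10 N from 16 mm in. Seized: also 3 mm but immovable, the blade stops hard before 29 mm. Worn: jaw 8 mm off the fixed face, no drag, stays at 0.
- jaw_b (a joint): Sideways travel (m) of clamp_b's hidden jaw, 0 at rest, growing as a blade pushes it back. Sound clamp: gap 3 mm at rest, spring 2 N/mm with 2 N preload, travel 2 to 3.5 mm with the blade in, drag of 2 to 10 N from 16 mm in. Seized: also 3 mm but immovable, the blade stops hard before 29 mm. Worn: jaw 8 mm off the fixed face, no drag, stays at 0.
- jaw_c (a joint): Sideways travel (m) of clamp_c's hidden jaw, 0 at rest, growing as a blade pushes it back. Sound clamp: gap 3 mm at rest, spring 2 N/mm with 2 N preload, travel 2 to 3.5 mm with the blade in, drag of 2 to 10 N from 16 mm in. Seized: also 3 mm but immovable, the blade stops hard before 29 mm. Worn: jaw 8 mm off the fixed face, no drag, stays at 0.
- ring_gauge: Loose steel ring gauge, 60 mm across, 22 mm high, bystander. Origin: centre of underside.
- v_block: Loose dark steel V-block, 50 x 44 x 36 mm, bystander. Origin: centre of underside.
- lens_jar: Loose jar with blue cap, 56 mm across, 70 mm high, bystander. Origin: centre of underside.
- plug_gauge: Loose aluminium plug gauge standing upright, 32 mm across, 70 mm high, bystander. Origin: centre of underside.
- driver: Loose screwdriver with yellow handle, 160 mm long, lying flat, bystander. Origin: under it, near its middle.
Mind the look-alikes: they are no part of the job. There is more than one size of the blade; the job needs the larger.

How it is judged (in metres and radians):
On the way:
1. the blade is picked up clear of the table (handle's underside more than 15 mm up) (height (world z) of blade above 0.015 m and contact force between blade and the fingers above 0.5 N), for 0.1 s.
At the end, for the whole second after the job is handed in: Blade at rest, upright (0.15 rad) and released, its tongue in a clamp whose jaw it holds back by over 1 mm (only the sound one can), within 0.12 rad and 5 mm sideways, shoulder within 4 mm of the front face, underside under 12 mm above the table (((x of blade_tip in the frame of clamp_a above 0.011 m and y of blade_tip in the frame of clamp_a between -0.005 and 0.005 m and angle between the x axis of blade and the x axis of clamp_a, either way round below 0.12 rad and value of joint jaw_a above 0.001 m) or (x of blade_tip in the frame of clamp_b above 0.011 m and y of blade_tip in the frame of clamp_b between -0.005 and 0.005 m and angle between the x axis of blade and the x axis of clamp_b, either way round below 0.12 rad and value of joint jaw_b above 0.001 m) or (x of blade_tip in the frame of clamp_c above 0.011 m and y of blade_tip in the frame of clamp_c between -0.005 and 0.005 m and angle between the x axis of blade and the x axis of clamp_c, either way round below 0.12 rad and value of joint jaw_c above 0.001 m)) and height (world z) of blade below 0.012 m and angle between blade's own z axis and vertical below 0.15 rad and linear speed of blade below 0.02 m/s and contact force between blade and the arm below 0.05 N and contact force between blade and the fingers below 0.05 N); the robot touches nothing.
It fails at once if the blade is forced: more than 40 N between it and a clamp (contact force between blade and clamp_a above 40 N or contact force between blade and clamp_b above 40 N or contact force between blade and clamp_c above 40 N).
It fails at once if a bystander is moved more than 20 mm (distance of any of ring_gauge, v_block, lens_jar, plug_gauge, driver from where it was at the start of the episode above 0.02 m).
It also fails if it takes over 64 s, if anything falls off the work surface, if the arm or the gripper's body presses on something with over 40 N, if the wrist force passes 120 N, or if a joint passes its speed limit or range.

## Working session

There is one attempt and no reset: what is moved stays moved. The work goes in short steps, Python scripts to look and compute and a tool call to move; the robot and the scene stay as the last step left them, time stands still between calls to the robot, and variables do not carry over. Pictures are saved under pics/ and viewed, at most 10 in all, crops included, and the job is handed in when it is done.

Besides the shell and the picture viewer there is one more tool, called after "Emit:" as name(argument=value, ...) on one line, values as JSON. drive_tool: Moves the arm, as the interface text tells. Shifts and turns lie within -1 to 1; 1 stands for 1 m of shift or 90 degrees of turn. Its arguments: {"type":"object","properties":{"rows":{"type":"array"},"newtons":{"type":"number"}},"required":["rows"]}

```bash
mkdir -p pics
python3 - <<'E'
from plant import arm
import cv2, numpy as np
np.set_printoptions(precision=4,suppress=True)
for n in("top","side"):
    cv2.imwrite(f"pics/{n}0.png",arm.camera(n)); i=arm.camera_info(n); print(n,i)
    print(-np.array(i["R"]).T@np.array(i["t"]))
s=arm.sense();print(s, arm.tcp_to_grasp)
E
```

```text
top {'K': array([[488.6652,   0.    , 312.6655],
       [  0.    , 488.6652, 253.0624],
       [  0.    ,   0.    ,   1.    ]]), 'k1': 0.0315248116159673, 'R': array([[ 0.0042, -0.9997, -0.0242],
       [-0.9879, -0.0004, -0.1549],
       [ 0.1549,  0.0245, -0.9876]]), 't': array([  15.3122,  569.4172, 1035.3126])}
[ 402.1537   -9.8569 1111.0886]
side {'K': array([[470.7327,   0.    , 327.6238],
       [  0.    , 470.7327, 236.4743],
       [  0.    ,   0.    ,   1.    ]]), 'k1': -0.08332689783829988, 'R': array([[ 0.9974, -0.0713,  0.0123],
       [-0.0238, -0.4842, -0.8746],
       [ 0.0683,  0.872 , -0.4847]]), 't': array([-548.6432,   51.9376, 1236.445 ])}
[  463.9436 -1092.1851   651.453 ]
{'clock': 0.1, 'q': array([ 1.3466,  0.3535,  1.634 ,  0.    ,  1.1552, -0.0024]), 'joint_vel': array([ 0.002 , -0.0008, -0.0017,  0.0006,  0.0007, -0.0008]), 'joint_torque': array([ -0.0013, -59.4904, -33.4929,   0.0698,   0.0184,  -0.0001]), 'position': array([137.3781, 609.2965, 213.9749]), 'orientation': array([[-0.9755,  0.22  , -0.0003],
       [ 0.22  ,  0.9755, -0.0011],
       [ 0.    , -0.0011, -1.    ]]), 'wrist_force': array([-0.8447,  0.006 ,  0.2577]), 'wrist_torque': array([-0.0009, -0.0388,  0.0009]), 'gripper_force': 0.0, 'gripper_width': 92.13373869260332} 18.700000000000003
```

View pics/top0.png

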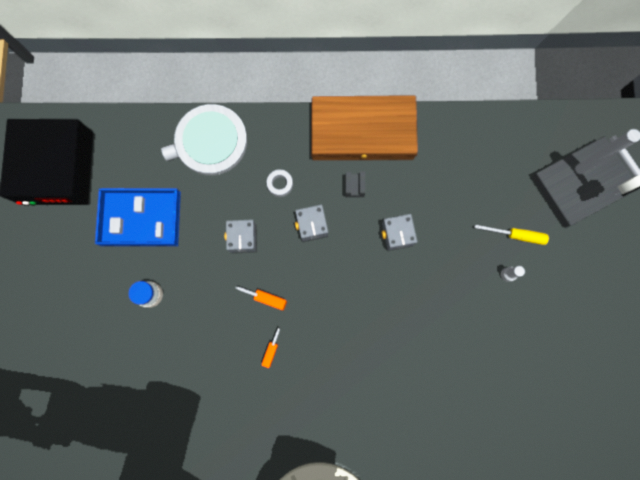

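View pics/side0.png

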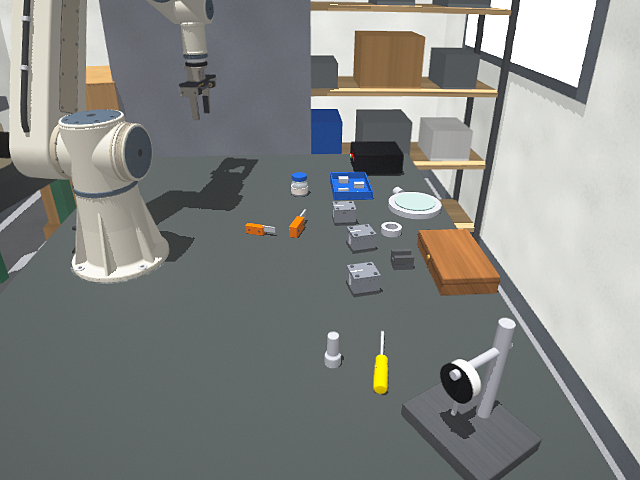

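The top view shows two orange feelers, at about (267,299) and (270,355). The three grey clamps are at (240,235), (312,222) and (400,231), with white lines at the bottom edge, so their fronts face the robot. The ring is at (279,182), the V-block (354,184), the jar (145,293), the plug gauge (513,272) and the driver (512,234). The side view shows the same things, with the feelers at (256,229) and (298,226) and the clamps at (344,212), (361,237) and (363,277).

```bash
cat > h.py <<'E'
import cv2, numpy as np
from plant import arm
np.set_printoptions(precision=2,suppress=True)
def ray(n,px):
    i=arm.camera_info(n);K=i["K"];R=np.array(i["R"]);t=np.array(i["t"])
    px=np.atleast_2d(np.float64(px)); d=(px-[K[0,2],K[1,2]])/K[0,0]; u=d.copy()
    for _ in range(20): u=d/(1+i["k1"]*(u**2).sum(1,keepdims=True))
    return -R.T@t, np.c_[u,np.ones(len(u))]@R
def plane(n,px,z):
    c,d=ray(n,px); return c+d*((z-c[2])/d[:,2:])
def proj(n,X):
    i=arm.camera_info(n);K=i["K"];p=np.atleast_2d(X)@np.array(i["R"]).T+i["t"];u=p[:,:2]/p[:,2:]
    return u*(1+i["k1"]*(u**2).sum(1,keepdims=True))*K[0,0]+[K[0,2],K[1,2]]
def cross(a,b):
    c1,d1=ray("top",a);c2,d2=ray("side",b);d1,d2=d1[0],d2[0]
    s=np.linalg.lstsq(np.c_[d1,-d2],c2-c1,rcond=None)[0];p,q=c1+s[0]*d1,c2+s[1]*d2
    return (p+q)/2,np.linalg.norm(p-q)
def blobs(im,lo,hi,amin=30):
    m=cv2.inRange(cv2.cvtColor(im,cv2.COLOR_BGR2HSV),np.array(lo),np.array(hi))
    c,_=cv2.findContours(m,cv2.RETR_EXTERNAL,cv2.CHAIN_APPROX_NONE)
    return [x[:,0] for x in c if cv2.contourArea(x)>amin]
E
python3 - <<'E'
from h import *
for n in("top","side"):
    im=cv2.imread(f"pics/{n}0.png")
    for b in blobs(im,(5,180,120),(16,255,255)):
        P=plane(n,b,36)[:,:2].astype(np.float32); r=cv2.minAreaRect(P)
        print(n,b.mean(0),b.min(0),b.max(0),"rect z36",r)
t=cv2.imread("pics/top0.png");s=cv2.imread("pics/side0.png")
A=cv2.resize(t[195:375,215:425],None,fx=3.8,fy=3.8,interpolation=cv2.INTER_CUBIC)[:600,:798]
B=cv2.resize(s[190:300,235:395],None,fx=5,fy=5,interpolation=cv2.INTER_CUBIC)
cv2.imwrite("pics/tc.png",A[:600]);cv2.imwrite("pics/sc.png",B)
E
```

```text
top [268.95 355.08] [262 342] [277 367] rect z36 ((348.71710205078125, 110.05775451660156), (20.549100875854492, 52.97604751586914), 70.05751037597656)
top [270.26 299.74] [254 289] [286 309] rect z36 ((467.64471435546875, 110.81971740722656), (71.82052612304688, 25.197790145874023), 70.05647277832031)
top [363.62 125.4 ] [312  97] [415 154] rect z36 ((869.6954345703125, -98.64840698242188), (238.11012268066406, 138.37246704101562), 89.44218444824219)
side [254.46 230.09] [246 226] [264 235] rect z36 ((350.86273193359375, 60.76451110839844), (44.98496627807617, 60.746986389160156), 75.35348510742188)
side [296.55 228.13] [289 218] [303 237] rect z36 ((466.1917724609375, 72.93624114990234), (113.01531219482422, 39.25818634033203), 88.53644561767578)
```

View pics/tc.png

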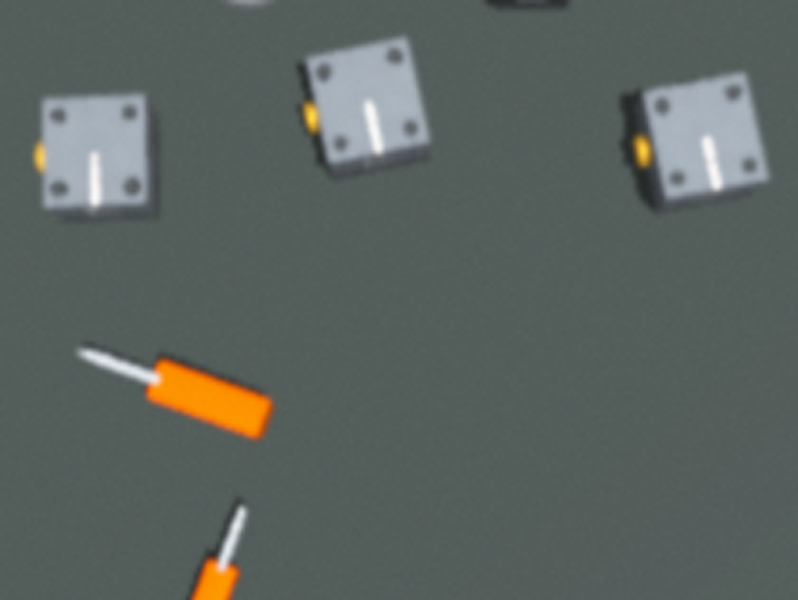

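View pics/sc.png

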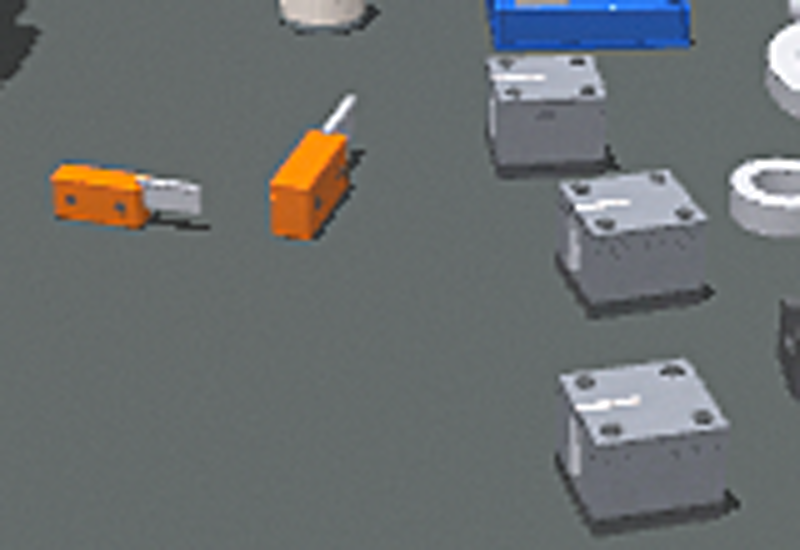

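The enlarged crops confirm which blade is which. The feeler at top (270,300) / side (297,228) measures about 72x25 mm, so it is the larger, wanted one. The one at top (269,355) / side (254,230) is about 53x20 mm, the small look-alike. The clamp fronts with the white lines face the robot (-x).

Run:
```python
from h import *
t=cv2.imread("pics/top0.png");s=cv2.imread("pics/side0.png")
ht=cv2.cvtColor(t,cv2.COLOR_BGR2HSV);hs=cv2.cvtColor(s,cv2.COLOR_BGR2HSV)
print("top grey",ht[228,232],ht[215,305],"side top",hs[207,338],hs[230,372],"front",hs[220,345],"bladeS",hs[222,297],hs[232,292],hs[228,303])
# orange top face in side view (brighter)
print(hs[216:238,290:304,2])
rois={"a":((220,215,260,256),(330,198,358,228)),"b":((292,202,332,246),(344,222,378,255)),"c":((378,210,420,256),(344,260,384,298))}
for k,(a,b) in rois.items():
    out={}
    for n,h,(x0,y0,x1,y1) in(("top",ht,a),("side",hs,b)):
        sub=h[y0:y1,x0:x1]
        v=sub[...,2].astype(float)
        w=np.clip(v-195,0,None)*(sub[...,1]<40)
        ys,xs=np.nonzero(w);ww=w[ys,xs]
        c=np.average(np.c_[xs,ys],axis=0,weights=ww)+[x0,y0]
        out[n]=c
        m=((v>125)&(sub[...,1]<70)).astype(np.uint8)
        cs,_=cv2.findContours(m,cv2.RETR_EXTERNAL,cv2.CHAIN_APPROX_NONE);cc=max(cs,key=cv2.contourArea)[:,0]+[x0,y0]
        P=plane(n,cc,52)[:,:2].astype(np.float32)
        L=plane(n,np.c_[xs,ys]+[x0,y0],52)[:,:2]; q=L-L.mean(0);_,_,V=np.linalg.svd((q*np.sqrt(ww)[:,None]),full_matrices=False)
        print(k,n,"white",c,plane(n,c,52)[0],"ang",np.degrees(np.arctan(V[0,1]/V[0,0])),"len",np.ptp(q@V[0]),len(xs),"face",cv2.minAreaRect(P))
    print(k,"cross",cross(out["top"],out["side"]))
```

```text
top grey [107  27 186] [104  28 188] side top [111  20 169] [110  27 201] front [106  23 121] bladeS [ 17 253 253] [ 13 213 196] [ 10 151 105]
[[108 108 108 109 108 115 177 255 255 186 217 150 160 131]
 [108 107 107 109 114 117 255 255 255 255 255 255 255 255]
 [108 108 110 111 119 252 255 255 254 255 255 255 255 217]
 [107 106 109 118 193 255 255 253 253 253 255 255 251 153]
 [110 109 117 174 255 255 254 253 253 254 255 255 154 140]
 [110 115 120 255 255 255 253 253 254 255 255 180 138 148]
 [111 121 251 255 255 253 253 253 255 255 233 147 141 154]
 [118 249 255 255 253 253 253 255 255 253 149 137 123 119]
 [178 255 255 254 253 253 254 255 255 157 134 147 126  79]
 [255 255 255 254 254 254 255 255 188 136 140 145 100 124]
 [255 255 255 255 255 255 255 238 143 137 143 146 149 156]
 [188 199 214 225 253 255 255 155 134 141 142 144 146 155]
 [200 195 192 191 191 182 167 138 142 145 146 148 151 105]
 [212 199 197 197 199 202 178 145  94 142 148 149 130  59]
 [197 198 196 193 198 203 180 148  68 113 146 154  78  57]
 [197 199 197 197 196 201 179 147  75 144 155 103  56 112]
 [200 195 196
[... 1100 characters left out ...]
 len 66.21425698691831 88 face ((633.2504272460938, 2.5623435974121094), (87.89375305175781, 91.65202331542969), 12.397738456726074)
b cross (array([629.02,  16.25,  51.78]), np.float64(7.64393299940743))
c top white [401.82 237.1 ] [ 603.73 -179.01   52.  ] ang 10.808328561245363 len 31.784418635550328 61 face ((618.7578735351562, -176.16188049316406), (66.73825073242188, 61.25457000732422), 10.705047607421875)
c side white [359.48 269.88] [ 611.29 -177.74   52.  ] ang 3.2339340291469343 len 67.1618184072077 114 face ((619.921630859375, -177.0177001953125), (65.00785827636719, 62.47727584838867), 11.254931449890137)
c cross (array([ 607.42, -179.19,   52.32]), np.float64(7.372408692808764))
```

Run:
```python
from h import *
ims={n:cv2.imread(f"pics/{n}0.png") for n in("top","side")}
C={}
for n,(x0,y0,x1,y1) in(("top",(250,285,290,313)),("side",(285,212,308,242))):
    h=cv2.cvtColor(ims[n],cv2.COLOR_BGR2HSV)[y0:y1,x0:x1]
    for v in (150,215):
        m=((h[...,0]<22)&(h[...,1]>150)&(h[...,2]>v)).astype(np.uint8)
        b=max(cv2.findContours(m,0,1)[0],key=cv2.contourArea)[:,0]+[x0,y0]
        M=cv2.moments(m,True);c=np.array([M["m10"]/M["m00"]+x0,M["m01"]/M["m00"]+y0])
        print(n,v,c,plane(n,c,36)[0],cv2.minAreaRect(plane(n,b,36)[:,:2].astype(np.float32)))
    C[n]=c
print("handle top cross",cross(C["top"],C["side"]))
# tongue in top view
h=cv2.cvtColor(ims["top"],cv2.COLOR_BGR2HSV)[280:305,230:262]
m=((h[...,2]>150)&(h[...,1]<60));ys,xs=np.nonzero(m);P=plane("top",np.c_[xs,ys]+[230,280],38)[:,:2]
V=np.linalg.svd(P-P.mean(0))[2][0];print("tongue",P.mean(0),np.degrees(np.arctan2(V[1],V[0])),np.ptp((P-P.mean(0))@V),"tip",P[P[:,1].argmax()])
for k,tp,(x0,y0,x1,y1) in(("a",(239.5,242),(330,201,350,209)),("b",(312.8,227.7),(350,225,366,234)),("c",(401.8,237.1),(350,265,366,274))):
    h=cv2.cvtColor(ims["side"],cv2.COLOR_BGR2HSV)[y0:y1,x0:x1];w=np.clip(h[...,2].astype(float)-218,0,None)*(h[...,1]<25)
    ys,xs=np.nonzero(w);c=np.average(np.c_[xs,ys],axis=0,weights=w[ys,xs])+[x0,y0]
    print(k,c,xs.min()+x0,xs.max()+x0,ys.min()+y0,ys.max()+y0,plane("side",c,52)[0],cross(tp,c))
```

```text
top 150 [269.91 299.7 ] [466.91 110.44  36.  ] ((467.1290283203125, 111.02766418457031), (71.85470581054688, 25.550477981567383), 69.8304443359375)
top 215 [269.53 299.68] [466.95 111.26  36.  ] ((467.212890625, 111.86663055419922), (68.86153411865234, 22.616647720336914), 70.0646743774414)
side 150 [295.02 226.41] [463.6   77.68  36.  ] ((464.5719299316406, 79.94505310058594), (126.40266418457031, 35.63424301147461), 83.83146667480469)
side 215 [296.09 221.89] [466.93 105.21  36.  ] ((467.5415954589844, 107.73936462402344), (69.19513702392578, 22.33850860595703), 69.75621032714844)
handle top cross (array([467.05, 111.63,  32.71]), np.float64(0.19421218186728498))
tongue [486.18 163.83] -109.60910346487799 45.83627506169178 tip [494.56 185.65]
a [338.42 205.  ] 334 343 205 205 [594.59 178.54  52.  ] (array([593.73, 178.23,  52.01]), np.float64(1.6779335777799333))
b [354.75 230.46] 350 360 230 231 [623.88  16.14  52.  ] (array([624.46,  16.42,  51.96]), np.float64(1.0954152728637516))
c [355.8  270.42] 350 362 269 271 [ 602.4 -179.6   52. ] (array([ 603.14, -178.98,   51.71]), np.float64(1.2970663389595676))
```

Emit:
drive_tool(rows=[{"dp": [-0.431, -0.414, 0.1], "rotation": [0, 0, 0.9], "gripper": 0.4}, {"dp": [-0.431, -0.414, 0.1], "rotation": [0, 0, 0.9], "gripper": 0.4}, {"dp": [-0.431, -0.414, 0.1], "rotation": [0, 0, 0.9], "gripper": 0.4}, {"dp": [-0.431, -0.414, 0.1], "rotation": [0, 0, 0.9], "gripper": 0.4}, {"dp": [-0.431, -0.414, 0.1], "rotation": [0, 0, 0.9], "gripper": 0.4}, {"dp": [-0.431, -0.414, 0.1], "rotation": [0, 0, 0.9], "gripper": 0.4}, {"dp": [-0.431, -0.414, 0.1], "rotation": [0, 0, 0.9], "gripper": 0.4}, {"dp": [-0.431, -0.414, 0.1], "rotation": [0, 0, 0.9], "gripper": 0.4}, {"dp": [-0.431, -0.414, 0.1], "rotation": [0, 0, 0.9], "gripper": 0.4}, {"dp": [-0.431, -0.414, 0.1], "rotation": [0, 0, 0.9], "gripper": 0.4}, {"dp": [-0.431, -0.414, 0.1], "rotation": [0, 0, 0.9], "gripper": 0.4}, {"dp": [-0.431, -0.414, 0.1], "rotation": [0, 0, 0.9], "gripper": 0.4}], newtons=20)

```text
clock: 1.1
position: [409.9, 196.3, 131.8]
orientation: [[0.072, 0.997, 0.0], [0.997, -0.072, 0.0], [0.0, 0.0, -1.0]]
wrist_force: [0.6, 0.9, 0.5]
gripper_width: 55.2
gripper_force: 0.0
```

Emit:
drive_tool(rows=[{"dp": [0, 0, 0], "rotation": [0, 0, 0], "gripper": 0.4}, {"dp": [0, 0, 0], "rotation": [0, 0, 0], "gripper": 0.4}, {"dp": [0, 0, 0], "rotation": [0, 0, 0], "gripper": 0.4}])

```text
clock: 1.35
position: [409.1, 198.1, 131.9]
orientation: [[0.065, 0.998, -0.001], [0.998, -0.065, 0.0], [0.0, -0.001, -1.0]]
wrist_force: [-0.4, 1.1, 0.6]
gripper_width: 55.1
gripper_force: 0.0
```

```bash
cat >> h.py <<'E'
def go(target,xang):  # numbers for drive_tool: target TCP, tool x yaw (deg), tool down
    s=arm.sense();R=np.array(s["orientation"]);p=np.array(s["position"])
    a=np.degrees(np.arctan2(R[1,0],R[0,0])); z=R[:,2]
    np.set_printoptions(precision=4,suppress=True)
    print("pos",p,"xang",a,"tilt",z[:2],"dp",R.T@(np.array(target)-p)/1000,"rotz",-((xang-a+180)%360-180)/90,"w",s["gripper_width"],s["gripper_force"],"F",s["wrist_force"],"t",s["clock"])
E
python3 -c "
from h import *
go((467,111.3,110),70)"
```

```text
pos [409.1051 198.1226 131.9489] xang 86.24539052716354 tilt [-0.0005  0.0001] dp [-0.0828  0.0635  0.0219] rotz 0.1805043391907058 w 55.130010118175115 0.0 F [-0.415   1.1237  0.6091] t 1.35
```

Emit:
drive_tool(rows=[{"dp": [-0.083, 0.0635, 0.022], "rotation": [0, 0, 0.18], "gripper": 0.4}, {"dp": [-0.083, 0.0635, 0.022], "rotation": [0, 0, 0.18], "gripper": 0.4}, {"dp": [-0.083, 0.0635, 0.022], "rotation": [0, 0, 0.18], "gripper": 0.4}, {"dp": [-0.083, 0.0635, 0.05], "rotation": [0, 0, 0.18], "gripper": 0.4}, {"dp": [-0.083, 0.0635, 0.075], "rotation": [0, 0, 0.18], "gripper": 0.4}, {"dp": [-0.083, 0.0635, 0.075], "rotation": [0, 0, 0.18], "gripper": 0.4}, {"dp": [-0.083, 0.0635, 0.075], "rotation": [0, 0, 0.18], "gripper": 0.4}])

```text
clock: 1.93
position: [465.9, 112.3, 56.6]
orientation: [[0.338, 0.941, -0.003], [0.941, -0.338, -0.001], [-0.001, -0.003, -1.0]]
wrist_force: [-0.1, -0.6, 0.2]
gripper_width: 55.2
gripper_force: 0.0
```

```bash
python3 -c "
from h import *
go((467,111.3,7),70)
cv2.imwrite('pics/s1.png',cv2.resize(arm.camera('side')[170:290,200:360],None,fx=5,fy=5,interpolation=2))
"
```

```text
pos [465.9043 112.33    56.5821] xang 70.2272259867568 tilt [-0.0029 -0.0006] dp [-0.0005  0.0015  0.0496] rotz 0.002524733186186899 w 55.19236002495568 0.0 F [-0.1281 -0.6474  0.1791] t 1.9333
```

View pics/s1.png

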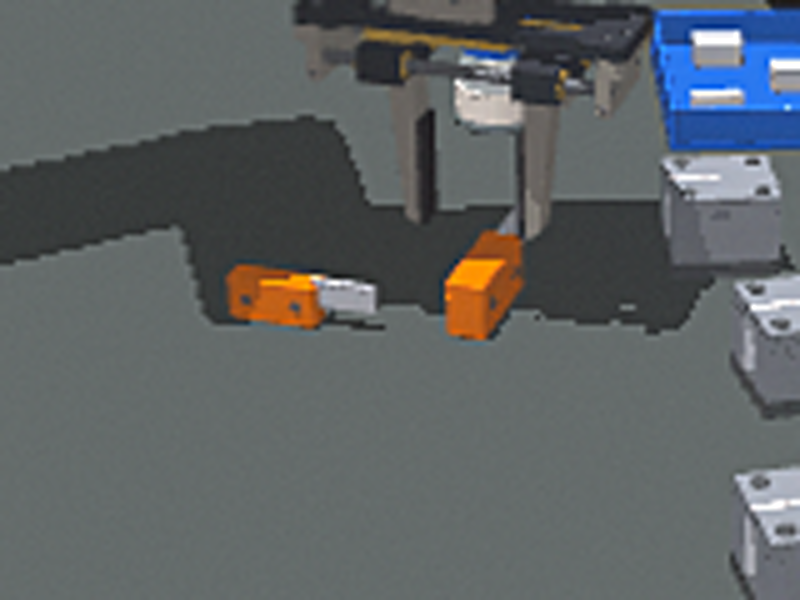

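The open fingers, tips at crop (420,220) and (535,235), straddle the larger blade's handle at (485,280). I'll go down and grip.

Emit:
drive_tool(rows=[{"dp": [0, 0.0015, 0.03], "rotation": [0, 0, 0], "gripper": 0.4}, {"dp": [0, 0.0015, 0.049], "rotation": [0, 0, 0], "gripper": 0.4}, {"dp": [0, 0.0015, 0.049], "rotation": [0, 0, 0], "gripper": 0.4}, {"dp": [0, 0.0015, 0.049], "rotation": [0, 0, 0], "gripper": 1}, {"dp": [0, 0.0015, 0.049], "rotation": [0, 0, 0], "gripper": 1}, {"dp": [0, 0.0015, 0.049], "rotation": [0, 0, 0], "gripper": 1}, {"dp": [0, 0.0015, 0.049], "rotation": [0, 0, 0], "gripper": 1}, {"dp": [0, 0.0015, 0.049], "rotation": [0, 0, 0], "gripper": 1}, {"dp": [0, 0.0015, 0.049], "rotation": [0, 0, 0], "gripper": 1}], newtons=20)

```text
clock: 2.73
position: [469.4, 111.0, 9.0]
orientation: [[0.341, 0.94, 0.001], [0.94, -0.341, 0.0], [0.001, 0.001, -1.0]]
wrist_force: [-1.3, 1.2, 8.6]
gripper_width: 24.1
gripper_force: 20.0
```

```bash
python3 -c "
from h import *
go((467,111.3,7),70)
"
```

```text
pos [469.3933 110.9735   9.0472] xang 70.08700047953003 tilt [0.0015 0.0004] dp [-0.0005 -0.0024  0.002 ] rotz 0.0009666719947783047 w 24.132569838649562 20.001918375492096 F [-1.3179  1.1669  8.5964] t 2.7333
```

Emit:
drive_tool(rows=[{"dp": [0, 0, -0.035], "rotation": [0, 0, 0], "gripper": 1}, {"dp": [0, 0, -0.04], "rotation": [0, 0, 0], "gripper": 1}, {"dp": [0.03, -0.003, -0.04], "rotation": [0, 0, 0.756], "gripper": 1}, {"dp": [0.0645, -0.006, -0.04], "rotation": [0, 0, 0.756], "gripper": 1}, {"dp": [0.0645, -0.006, -0.04], "rotation": [0, 0, 0.756], "gripper": 1}, {"dp": [0.0645, -0.006, -0.04], "rotation": [0, 0, 0.756], "gripper": 1}, {"dp": [0.0645, -0.006, -0.04], "rotation": [0, 0, 0.756], "gripper": 1}, {"dp": [0.0645, -0.006, -0.04], "rotation": [0, 0, 0.756], "gripper": 1}, {"dp": [0.0645, -0.006, -0.04], "rotation": [0, 0, 0.756], "gripper": 1}, {"dp": [0.0645, -0.006, -0.04], "rotation": [0, 0, 0.756], "gripper": 1}, {"dp": [0.0645, -0.006, -0.04], "rotation": [0, 0, 0.756], "gripper": 1}, {"dp": [0.0645, -0.006, -0.04], "rotation": [0, 0, 0.756], "gripper": 1}])

```text
clock: 3.73
position: [485.1, 173.4, 48.2]
orientation: [[1.0, 0.029, 0.0], [0.029, -1.0, 0.0], [0.0, -0.0, -1.0]]
wrist_force: [-0.4, -0.2, -0.5]
gripper_width: 23.8
gripper_force: 20.0
```

Emit:
drive_tool(rows=[{"dp": [0, 0, 0], "rotation": [0, 0, 0], "gripper": 1}, {"dp": [0, 0, 0], "rotation": [0, 0, 0], "gripper": 1}, {"dp": [0, 0, 0], "rotation": [0, 0, 0], "gripper": 1}])

```text
clock: 3.98
position: [485.0, 173.4, 48.1]
orientation: [[0.999, 0.038, 0.0], [0.038, -0.999, 0.0], [0.0, -0.0, -1.0]]
wrist_force: [0.1, 0.2, -0.6]
gripper_width: 23.8
gripper_force: 20.0
```

```bash
python3 -c "
from h import *
go((486,173.6,12),2)
t=arm.camera('top');cv2.imwrite('pics/t2f.png',t);cv2.imwrite('pics/t2.png',cv2.resize(t[200:320,200:360],None,fx=5,fy=5,interpolation=2))
s=arm.sense();p=s['position']+s['orientation'][:,0]*79.5;p[2]+=38-9.0;print('expected tongue tip top px',proj('top',p))
"
```

```text
pos [485.0279 173.4313  48.1404] xang 2.186092911772352 tilt [0.0002 0.0001] dp [ 0.001  -0.0001  0.0361] rotz 0.0020676990196929206 w 23.839318390170483 19.99925047159195 F [ 0.1391  0.1628 -0.6241] t 3.9833
expected tongue tip top px [[237.9487 252.9256]]
```

View pics/t2.png

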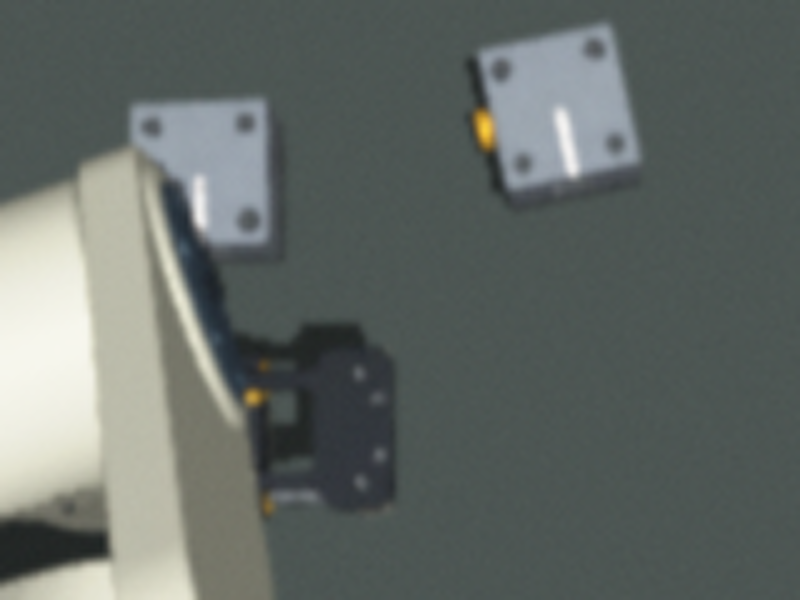

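The arm hides the tip in the top view. Clamp a is at crop (200,170) and clamp b at (560,110), with the gripper at (350,430). I'll go down and check the tip in the side view.

Emit:
drive_tool(rows=[{"dp": [0.001, 0, 0.02], "rotation": [0, 0, 0], "gripper": 1}, {"dp": [0.001, 0, 0.036], "rotation": [0, 0, 0], "gripper": 1}, {"dp": [0.001, 0, 0.036], "rotation": [0, 0, 0], "gripper": 1}, {"dp": [0.001, 0, 0.036], "rotation": [0, 0, 0], "gripper": 1}])

```text
clock: 4.37
position: [485.3, 173.2, 11.6]
orientation: [[0.999, 0.037, -0.002], [0.037, -0.999, -0.001], [-0.002, 0.001, -1.0]]
wrist_force: [0.2, 0.1, -0.5]
gripper_width: 23.7
gripper_force: 20.0
```

```bash
python3 -c "
from h import *
go((486,173.6,12),2)
t=arm.camera('side');cv2.imwrite('pics/s3f.png',t);cv2.imwrite('pics/s3.png',cv2.resize(t[180:240,280:360],None,fx=10,fy=10,interpolation=2))
s=arm.sense();p=s['position']+s['orientation'][:,0]*79.5
for z in(38,16): p[2]=s['position'][2]-9+z;print('expected tongue tip side px',proj('side',p))
"
```

```text
pos [485.3124 173.2365  11.6402] xang 2.1039795773035364 tilt [-0.0018 -0.0007] dp [ 0.0007 -0.0003 -0.0004] rotz 0.00115532863670593 w 23.739310506797363 19.99916911125183 F [ 0.1731  0.0841 -0.5336] t 4.3667
expected tongue tip side px [[328.6877 208.7457]]
expected tongue tip side px [[328.5899 215.3303]]
```

View pics/s3.png

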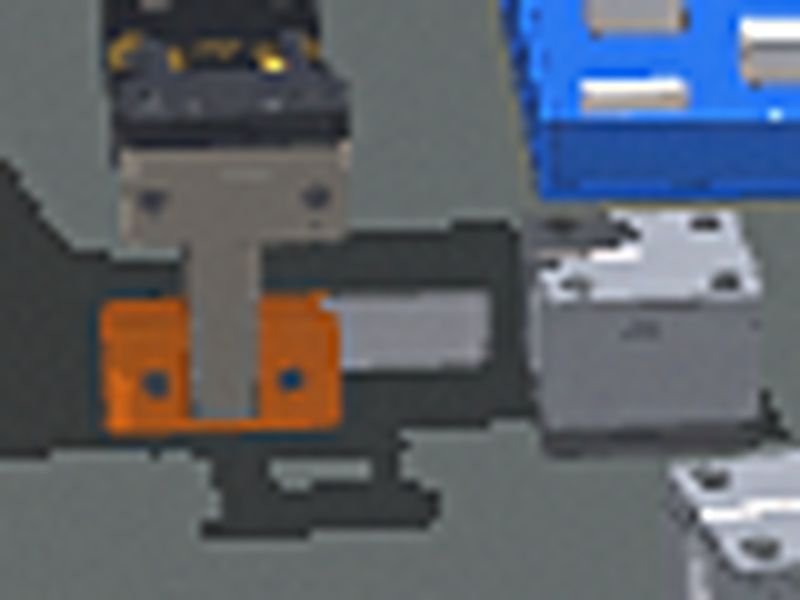

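The side view shows the tongue level at crop x 340-490, with its tip at px (329,209-216). I expected (328.7,209-215), so the grasp is true. I'll enter clamp a.

Emit:
drive_tool(rows=[{"dp": [0.006, 0, 0], "rotation": [0, 0, 0], "gripper": 1}, {"dp": [0.012, 0, 0], "rotation": [0, 0, 0], "gripper": 1}, {"dp": [0.016, 0, 0], "rotation": [0, 0, 0], "gripper": 1}, {"dp": [0.02, 0, 0], "rotation": [0, 0, 0], "gripper": 1}, {"dp": [0.023, 0, 0], "rotation": [0, 0, 0], "gripper": 1}, {"dp": [0.023, 0, 0], "rotation": [0, 0, 0], "gripper": 1}])

```text
clock: 4.92
position: [510.0, 174.4, 12.3]
orientation: [[0.999, 0.036, 0.001], [0.036, -0.999, 0.0], [0.001, -0.0, -1.0]]
wrist_force: [0.3, -0.4, -1.4]
gripper_width: 23.5
gripper_force: 20.0
```

Emit:
drive_tool(rows=[{"dp": [0.002, 0, 0], "rotation": [0, 0, 0], "gripper": 1}, {"dp": [0.004, 0, 0], "rotation": [0, 0, 0], "gripper": 1}, {"dp": [0.004, 0, 0], "rotation": [0, 0, 0], "gripper": 1}])

```text
clock: 5.17
position: [513.3, 174.5, 12.1]
orientation: [[0.999, 0.036, 0.0], [0.036, -0.999, 0.0], [0.0, -0.0, -1.0]]
wrist_force: [0.5, -0.6, -0.8]
gripper_width: 23.9
gripper_force: 20.0
```

```bash
python3 -c "
from h import *
go((513,174,12),2)"
```

```text
pos [513.301  174.4973  12.0811] xang 2.0511784034865514 tilt [0.0002 0.0001] dp [-0.0003  0.0005  0.0001] rotz 0.0005686489276282853 w 23.92512648108656 19.99914050102234 F [ 0.5215 -0.5876 -0.7941] t 5.1667
```

Emit:
drive_tool(rows=[{"dp": [0.0015, 0, 0], "rotation": [0, 0, 0], "gripper": 1}, {"dp": [0.003, 0, 0], "rotation": [0, 0, 0], "gripper": 1}, {"dp": [0.003, 0, 0], "rotation": [0, 0, 0], "gripper": 1}])

```text
clock: 5.42
position: [516.3, 174.6, 12.1]
orientation: [[0.999, 0.036, 0.0], [0.036, -0.999, 0.0], [0.0, -0.0, -1.0]]
wrist_force: [-0.4, -0.0, -1.3]
gripper_width: 24.0
gripper_force: 20.0
```

Emit:
drive_tool(rows=[{"dp": [0.0015, 0, 0], "rotation": [0, 0, 0], "gripper": 1}, {"dp": [0.003, 0, 0], "rotation": [0, 0, 0], "gripper": 1}, {"dp": [0.003, 0, 0], "rotation": [0, 0, 0], "gripper": 1}])

```text
clock: 5.67
position: [518.7, 174.4, 11.9]
orientation: [[0.999, 0.036, -0.001], [0.036, -0.999, -0.0], [-0.001, 0.0, -1.0]]
wrist_force: [-1.1, -1.6, -0.9]
gripper_width: 24.0
gripper_force: 20.0
```

Emit:
drive_tool(rows=[{"dp": [0.001, 0, 0], "rotation": [0, 0, 0], "gripper": 1}, {"dp": [0.002, 0, 0], "rotation": [0, 0, 0], "gripper": 1}, {"dp": [0.002, 0, 0], "rotation": [0, 0, 0], "gripper": 1}])

```text
clock: 5.92
position: [520.1, 174.3, 11.7]
orientation: [[0.999, 0.036, -0.002], [0.036, -0.999, -0.001], [-0.002, 0.001, -1.0]]
wrist_force: [-3.0, -2.2, -0.7]
gripper_width: 24.0
gripper_force: 20.0
```

Emit:
drive_tool(rows=[{"dp": [0.001, 0, 0], "rotation": [0, 0, 0], "gripper": 1}, {"dp": [0.002, 0, 0], "rotation": [0, 0, 0], "gripper": 1}, {"dp": [0.002, 0, 0], "rotation": [0, 0, 0], "gripper": 1}])

```text
clock: 6.17
position: [521.8, 174.2, 11.6]
orientation: [[0.999, 0.036, -0.002], [0.036, -0.999, -0.001], [-0.002, 0.001, -1.0]]
wrist_force: [-5.1, -4.0, -0.6]
gripper_width: 24.4
gripper_force: 20.0
```

Emit:
drive_tool(rows=[{"dp": [0.001, 0, 0], "rotation": [0, 0, 0], "gripper": 1}, {"dp": [0.002, 0, 0], "rotation": [0, 0, 0], "gripper": 1}, {"dp": [0.002, 0, 0], "rotation": [0, 0, 0], "gripper": 1}])

```text
clock: 6.42
position: [524.4, 174.3, 11.7]
orientation: [[0.999, 0.035, -0.001], [0.035, -0.999, -0.001], [-0.001, 0.001, -1.0]]
wrist_force: [-2.9, -4.4, -1.7]
gripper_width: 23.6
gripper_force: 20.0
```

Emit:
drive_tool(rows=[{"dp": [0.001, 0, 0], "rotation": [0, 0, 0], "gripper": 1}, {"dp": [0.002, 0, 0], "rotation": [0, 0, 0], "gripper": 1}, {"dp": [0.002, 0, 0], "rotation": [0, 0, 0], "gripper": 1}])

```text
clock: 6.67
position: [526.3, 174.3, 11.7]
orientation: [[0.999, 0.035, -0.002], [0.035, -0.999, -0.001], [-0.002, 0.001, -1.0]]
wrist_force: [-3.0, -4.5, -1.2]
gripper_width: 24.0
gripper_force: 20.0
```

Emit:
drive_tool(rows=[{"dp": [0.0015, 0, 0], "rotation": [0, 0, 0], "gripper": 1}, {"dp": [0.003, 0, 0], "rotation": [0, 0, 0], "gripper": 1}, {"dp": [0.0045, 0, 0], "rotation": [0, 0, 0], "gripper": 1}, {"dp": [0.0045, 0, 0], "rotation": [0, 0, 0], "gripper": 1}])

```text
clock: 7.0
position: [530.7, 174.4, 11.7]
orientation: [[0.999, 0.035, -0.002], [0.035, -0.999, -0.001], [-0.002, 0.001, -1.0]]
wrist_force: [-2.9, -5.0, -1.7]
gripper_width: 23.8
gripper_force: 20.0
```

Emit:
drive_tool(rows=[{"dp": [0.0015, 0, 0], "rotation": [0, 0, 0], "gripper": 1}, {"dp": [0.003, 0, 0], "rotation": [0, 0, 0], "gripper": 1}, {"dp": [0.0045, 0, 0], "rotation": [0, 0, 0], "gripper": 1}, {"dp": [0.006, 0, 0], "rotation": [0, 0, 0], "gripper": 1}, {"dp": [0.006, 0, 0], "rotation": [0, 0, 0], "gripper": 1}])

```text
clock: 7.42
position: [536.8, 174.5, 11.7]
orientation: [[0.999, 0.035, -0.002], [0.035, -0.999, -0.001], [-0.002, 0.001, -1.0]]
wrist_force: [-2.8, -6.3, -2.3]
gripper_width: 23.8
gripper_force: 20.1
```

Clamp a takes the blade with a steady ~3 N drag well past 29 mm, and the jaw pushes it sideways with 4-6 N, so this is the sound clamp. I'll push on until the shoulder meets the face.

Emit:
drive_tool(rows=[{"dp": [0.0015, 0, 0], "rotation": [0, 0, 0], "gripper": 1}, {"dp": [0.003, 0, 0], "rotation": [0, 0, 0], "gripper": 1}, {"dp": [0.004, 0, 0], "rotation": [0, 0, 0], "gripper": 1}, {"dp": [0.004, 0, 0], "rotation": [0, 0, 0], "gripper": 1}])

```text
clock: 7.75
position: [540.7, 174.6, 11.7]
orientation: [[0.999, 0.036, -0.002], [0.036, -0.999, -0.001], [-0.002, 0.001, -1.0]]
wrist_force: [-2.9, -6.3, -1.3]
gripper_width: 23.6
gripper_force: 20.1
```

Emit:
drive_tool(rows=[{"dp": [0.001, 0, 0], "rotation": [0, 0, 0], "gripper": 1}, {"dp": [0.002, 0, 0], "rotation": [0, 0, 0], "gripper": 1}, {"dp": [0.002, 0, 0], "rotation": [0, 0, 0], "gripper": 1}])

```text
clock: 8.0
position: [542.7, 174.6, 11.6]
orientation: [[0.999, 0.036, -0.002], [0.036, -0.999, -0.001], [-0.002, 0.001, -1.0]]
wrist_force: [-3.0, -7.7, -0.9]
gripper_width: 23.8
gripper_force: 20.0
```

Emit:
drive_tool(rows=[{"dp": [0.001, 0, 0], "rotation": [0, 0, 0], "gripper": 1}, {"dp": [0.0015, 0, 0], "rotation": [0, 0, 0], "gripper": 1}, {"dp": [0.0015, 0, 0], "rotation": [0, 0, 0], "gripper": 1}])

```text
clock: 8.25
position: [544.0, 174.7, 11.6]
orientation: [[0.999, 0.036, -0.002], [0.036, -0.999, -0.001], [-0.002, 0.001, -1.0]]
wrist_force: [-3.6, -6.7, -1.9]
gripper_width: 24.2
gripper_force: 20.0
```

Emit:
drive_tool(rows=[{"dp": [0.001, 0, 0], "rotation": [0, 0, 0], "gripper": 1}, {"dp": [0.0015, 0, 0], "rotation": [0, 0, 0], "gripper": 1}, {"dp": [0.0015, 0, 0], "rotation": [0, 0, 0], "gripper": 1}])

```text
clock: 8.5
position: [544.8, 174.6, 11.6]
orientation: [[0.999, 0.036, -0.003], [0.036, -0.999, -0.002], [-0.003, 0.001, -1.0]]
wrist_force: [-4.7, -6.7, 1.5]
gripper_width: 23.4
gripper_force: 20.0
```

Emit:
drive_tool(rows=[{"dp": [0.001, 0, 0], "rotation": [0, 0, 0], "gripper": 1}, {"dp": [0.0015, 0, 0], "rotation": [0, 0, 0], "gripper": 1}, {"dp": [0.0015, 0, 0], "rotation": [0, 0, 0], "gripper": 1}])

```text
clock: 8.75
position: [544.9, 174.5, 11.4]
orientation: [[0.999, 0.036, -0.006], [0.036, -0.999, -0.002], [-0.006, 0.002, -1.0]]
wrist_force: [-10.3, -4.4, 5.5]
gripper_width: 24.1
gripper_force: 20.0
```

```bash
python3 -c "
from h import *
go((544,174.6,9),2)
t=arm.camera('side');cv2.imwrite('pics/s4.png',cv2.resize(t[180:240,280:360],None,fx=10,fy=10,interpolation=2))
"
```

```text
pos [544.9038 174.4916  11.42  ] xang 2.036460058268749 tilt [-0.006  -0.0021] dp [-0.0009 -0.0001  0.0024] rotz 0.0004051117585416048 w 24.060964646297908 20.01763164997101 F [-10.2781  -4.4344   5.4871] t 8.75
```

View pics/s4.png

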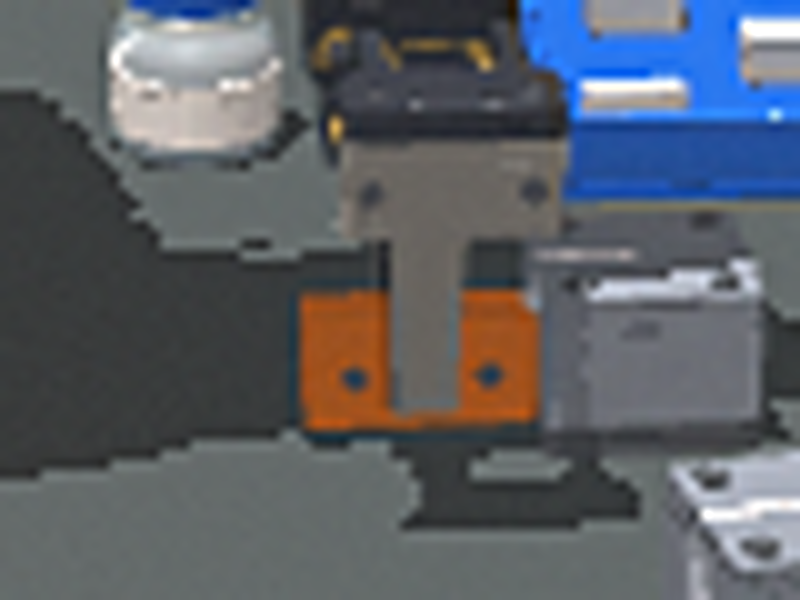

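The handle's end face (crop x 540) is flush against the clamp's front and the blade is level. Force rose to 10 N at the stop. I'll ease off and let go.

Emit:
drive_tool(rows=[{"dp": [-0.0015, 0, 0.001], "rotation": [0, 0, 0], "gripper": 1}, {"dp": [-0.0015, 0, 0.001], "rotation": [0, 0, 0], "gripper": 1}, {"dp": [-0.0015, 0, 0.001], "rotation": [0, 0, 0], "gripper": 0.4}, {"dp": [-0.0015, 0, 0.001], "rotation": [0, 0, 0], "gripper": 0.4}, {"dp": [-0.0015, 0, 0.001], "rotation": [0, 0, 0], "gripper": 0.4}, {"dp": [-0.0015, 0, 0.001], "rotation": [0, 0, 0], "gripper": 0.4}, {"dp": [-0.0015, 0, 0.001], "rotation": [0, 0, 0], "gripper": 0.4}])

```text
clock: 9.38
position: [547.0, 175.9, 11.3]
orientation: [[0.999, 0.036, 0.001], [0.036, -0.999, 0.0], [0.001, -0.0, -1.0]]
wrist_force: [-0.6, -0.1, -0.8]
gripper_width: 54.1
gripper_force: 0.0
```

Emit:
drive_tool(rows=[{"dp": [-0.0015, 0, -0.02], "rotation": [0, 0, 0], "gripper": 0.4}, {"dp": [-0.0015, 0, -0.04], "rotation": [0, 0, 0], "gripper": 0.4}, {"dp": [-0.0015, 0, -0.07], "rotation": [0, 0, 0], "gripper": 0.4}, {"dp": [-0.02, 0, -0.1], "rotation": [0, 0, 0], "gripper": 0.4}, {"dp": [-0.05, 0, -0.13], "rotation": [0, 0, 0], "gripper": 0.4}, {"dp": [-0.09, 0, -0.15], "rotation": [0, 0, 0], "gripper": 0.4}, {"dp": [-0.12, 0, -0.15], "rotation": [0, 0, 0], "gripper": 0.4}, {"dp": [-0.15, 0, -0.15], "rotation": [0, 0, 0], "gripper": 0.4}, {"dp": [-0.15, 0, -0.15], "rotation": [0, 0, 0], "gripper": 0.4}])

```text
clock: 10.13
position: [391.4, 169.4, 161.0]
orientation: [[0.999, 0.037, -0.003], [0.037, -0.999, -0.001], [-0.003, 0.001, -1.0]]
wrist_force: [0.4, -0.6, 0.9]
gripper_width: 55.2
gripper_force: 0.0
```

```bash
python3 -c "
from h import *
go((394,174.6,160),2)
t=arm.camera('side');u=arm.camera('top')
f=lambda im:cv2.resize(im,(400,300),interpolation=2)
cv2.imwrite('pics/s5.png',np.hstack([f(t[180:240,280:360]),f(u[205:265,200:280])]))
"
```

```text
pos [391.3806 169.3798 160.9839] xang 2.0975886593589324 tilt [-0.0028 -0.0007] dp [ 0.0028 -0.0051  0.001 ] rotz 0.0010843184373214854 w 55.167130566943726 0.0 F [ 0.3852 -0.6104  0.9091] t 10.1333
```

View pics/s5.png

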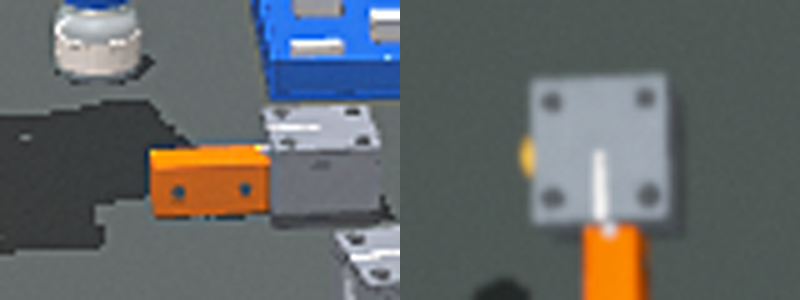

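Side crop: the handle is flush with clamp a's face at (270,180), level and released. Top crop: the handle at (614,265) lines up with the white line at (602,190). One numeric check, then I'll hand in.

```bash
python3 -c "
from h import *
u=arm.camera('top')
for b in blobs(u,(5,150,150),(20,255,255),150):
    if 200<b[:,0].mean()<290: print(b.mean(0),cv2.minAreaRect(plane('top',b,38)[:,:2].astype(np.float32)))
"
```

```text
[269.55 355.67] ((348.48236083984375, 109.60111999511719), (19.674118041992188, 53.1541748046875), 68.61006927490234)
[242.31 265.65] ((542.5633544921875, 172.5609893798828), (69.98505401611328, 24.509937286376953), 1.6282283067703247)
```

```bash
python3 -c "
from plant import arm
print(arm.close_job())"
```

```text
the job is handed in; nothing more can be done
None
```

The larger orange feeler blade is in clamp_a, pushed home with its handle against the clamp's face and released, and the job is handed in; clamp_a took it with a steady drag of about 3 N past 29 mm, so I judged it the sound one and did not try clamp_b or clamp_c.

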